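# Hang a rinsed reagent bottle on the empty peg of the bench drainer

## Robot

A 6-joint arm with a two-finger parallel gripper is mounted at the origin on the work surface. World frame = base frame: x ahead of the robot, y to its left, z up, the work surface at z = 0. Lengths are in m, angles in rad, forces in N, time in s.
With the tool pointing down it reaches from about 0.325 to 0.875 m from the base axis. Payload 4.4 kg.
Tool frame: the origin (TCP) lies at the very end of the fingers, on their centre line; the grasp point (between the pads) lies 19 mm behind it; z points along the fingers, y is the line along which they close (so a half turn about z gives the same grasp; the last joint's range is limited). The gripper opens to 85 mm and grips with 20 to 120 N. Pads are 22 mm wide; open, the fingers measure 114 mm over their backs; the gripper's body (76 mm by 85 mm) begins 54 mm behind the grasp point. The pads swing forward as they close: fully open they stand 13 mm farther back than shut.
Start: joints at [-1.296, 0.207, 1.542, -0, 1.393, -0.15], TCP at [0.237, -0.524, 0.231] pointing down, gripper open.
Joint ranges: [-2.73, 2.73], [-0.86, 2.22], [0.23, 2.46], [-1.11, 4.25], [0.08, 2.63], [-2.82, 2.82]. Speed limits (rad/s): [2.79, 2.79, 3.14, 3.14, 3.14, 3.14].

## Interface

Orientations are given as a unit quaternion [w, x, y, z].
In Python, from plant import env, eoat, optics, monitor gives the robot as it stands. Calls block until the motion is done:
- env.goto(position, orientation): joint-space move of the TCP to a pose.
- env.move_l(position, orientation=None, velocity=0.15, guard=None): straight line of the TCP; orientation=None keeps the orientation; velocity is the mean speed in m/s. With guard (N) it stops when the force on the tool has changed by that much, and returns True; else False.
- env.set_joints(angles): joint-space move.
- eoat.release() and eoat.gripper_close(grip_force=None): open the fingers fully, or close them until they stop; grip_force is the grip in N (None keeps the last).
- env.dwell(seconds).
- env.solve_ik(position, orientation): joint angles nearest the present ones, or None.
- optics.camera(name): name is "scene" or "top" or "wrist"; returns the picture (480x640x3 uint8, red, green, blue); there is no depth.
- optics.camera_params(name): a dict with "fx", "fy", "cx", "cy" (pixels), "R" (3x3) and "t" (3): a world point X has camera coordinates R X + t. Camera axes: x right, y down, z forward; pixel columns grow to the right and rows downward; lengths in m; the calibration is good to about 2 mm. A picture is of the moment at which its call begins: read the wrist's pose just before it. camera_params takes no time and is no camera call; for the wrist camera it gives the pose at the moment of the call.
A pose or a line that the arm cannot do raises env.MotionError and nothing moves.
- env.finish_job(): hands the job in; it is judged then, once.
Readings, each from a call of its own:
- monitor.read_clock(): time.
- monitor.read_qpos(): joint angles.
- monitor.read_joint_velocities(): joint speeds.
- monitor.read_joint_efforts(): joint torques, N m.
- monitor.read_position(): TCP position.
- monitor.read_tool_rot(): TCP orientation.
- monitor.read_contact_force(): force on the tool from outside, world axes, zero at the start.
- monitor.read_torque(): the same for the moment, N m.
- monitor.read_finger_gap(): finger opening in m.
- monitor.read_grip_force(): force on a finger pad.
Only numpy, scipy, OpenCV 4.12 (cv2) and the standard library are available. Lean on these libraries where they do the work, as an engineer would, in place of code of your own. Each camera call takes 0.05 s, during which the arm holds its last target. There are 200 camera calls.

## Task

The rinsed brown glass bottle stands upside down on the rubber mat. Hang it up to drain on the empty peg of the sloping drainer: thread its neck on along the peg, push it on past the peg's spring clips until you feel its rim press firmly on the rubber stop ring near the foot, then let go so that it stays seated there. It is glass, so feel your way and do not force it, and leave the other glassware undisturbed.

Things in the scene. Friction and masses are not known exactly. Their poses are not given: they have to be found in the camera images.
- bottle_mid (a point): brown glass bottle, upside down at the start, 100 mm high, about 130 g: round body 52 mm across over the upper 58 mm (grasp it there from above), conical shoulder, then neck 24 mm across with a 30 mm rim at the very bottom. Point on its axis, 50 mm from rim and base; z points from the rim to the base (up at the start)
- bottle_rim (a point): centre of the same bottle's mouth, in the plane of the rim; same axes. The bore of the neck is 17 mm across and 26 mm long, wider behind it; the closed base is 4 mm thick
- peg_tip (a point): end of the empty draining peg's rounded tip, on the peg's axis, 90 mm out from the panel. The peg is a white pin 15 mm across with a hemispherical tip, square to the drainer's sloping panel, so it leans 0.65 rad from the vertical towards the side with the low gutter (roughly towards the robot). z points outward along the peg, from foot to tip; y is level, along the row of pegs
- drainer: bench drainer: sloping steel panel 380 mm wide (y), 130 mm long, 37 degrees to the bench, high edge 110 mm up on its +x side, gutter on its -x side. Origin on the bench below the panel's centre. Three equal pegs stand in a row along its y axis on the panel's centre line, 115 mm apart; which of them is empty varies
- mount_l: foot point (on the panel's surface, 70 mm above the bench) of a peg that carries an upside-down clear conical flask: 96 mm long, 66 mm in diameter at the base, along the same slant
- mount_r: foot point (on the panel's surface, 70 mm above the bench) of a peg that carries an upside-down clear bottle: 100 mm long, 52 mm in diameter, along the same slant
- mat: black rubber mat 160 mm square, 4 mm thick, on the bench; origin at the centre of its underside; the brown bottle stands on it
- tube_rack: white rack with twelve red-capped sample tubes, 75 by 170 mm, 90 mm high; origin at the centre of its underside
- beaker: empty clear beaker, 70 mm in diameter, 90 mm high; origin at the centre of its underside
- jar: orange plastic jar with a white lid, 68 mm in diameter, 104 mm high; origin at the centre of its underside
- spindle: the same empty peg: pin, foot and two bowed steel spring clip leaves, one on either y side: crests 10 mm from the axis at 28 to 34 mm out from the panel, ramps begin 51 mm out; each yields inwards 1 mm per 2.2 N. Pushing the neck on over them takes some 4 to 9 N (its weight is not enough). Origin on the peg's axis at the panel's surface; axes as at the tip
- foot: foot of the same peg, same origin and axes. It carries the black rubber stop ring on which the bottle's rim has to sit: 36 mm across, 6 mm thick. Users slide the ring along the pin to suit their ware, so its upper face lies anywhere from 8 to 22 mm out from the panel; that height is not measured and must be felt. The ring stays put; its soft rubber gives 1 mm per 10 N
Not all that is in view belongs to the job. Leave any turquoise look-alike of the part that bears bottle_mid alone.

How it is judged:
By the outcome, as a careful person would: the job done as asked, in the order asked, and still so for the second after the job is handed in, with the robot touching nothing.
It also fails if it takes over 61 s, if anything falls off the work surface, if the arm or the gripper's body presses on something with over 40 N, if the wrist force passes 120 N, or if a joint passes its speed limit or range.

## Working session

There is one attempt and no reset: what is moved stays moved. The work goes in short steps, each a Python script; the robot and the scene stay as the last script left them, time stands still between calls to the robot, and variables do not carry over. Pictures are saved under pics/ and viewed, at most 10 in all, crops included, and the job is handed in when it is done.

```bash
ls; mkdir -p pics
python3 - <<'E'
from plant import env,eoat,optics,monitor
import cv2,numpy as np
for n in("scene","top"):
    im=optics.camera(n);cv2.imwrite(f"pics/{n}0.png",im[:,:,::-1])
    p=optics.camera_params(n);print(n,p["fx"],p["cx"],p["cy"],np.round(p["R"],3).tolist(),np.round(p["t"],3), np.round(-p["R"].T@p["t"],3))
print(monitor.read_clock())
E
```

```text
pics
scene 571.220092548721 311.7609277562059 242.02352694493695 [[0.421, 0.907, 0.003], [0.705, -0.325, -0.63], [-0.57, 0.267, -0.777]] [-0.259 -0.327  1.597] [ 1.25  -0.298  1.035]
top 498.62953969266005 326.2744159717318 234.73951737996464 [[-0.023, -1.0, -0.015], [-0.984, 0.025, -0.174], [0.174, 0.011, -0.985]] [0.036 0.553 1.193] [0.338 0.009 1.271]
0.1
```

View pics/scene0.png

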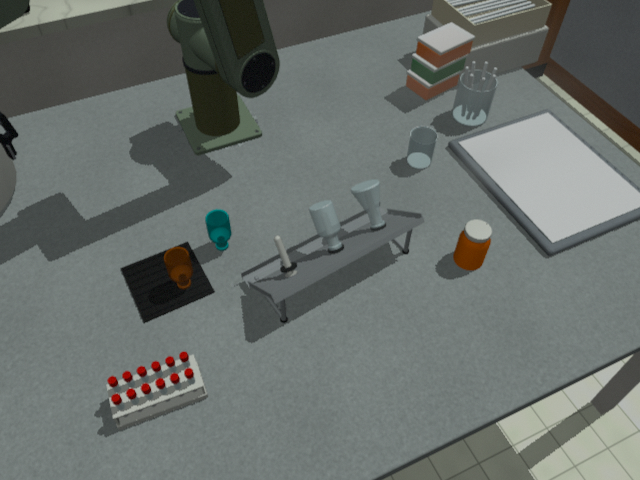

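View pics/top0.png

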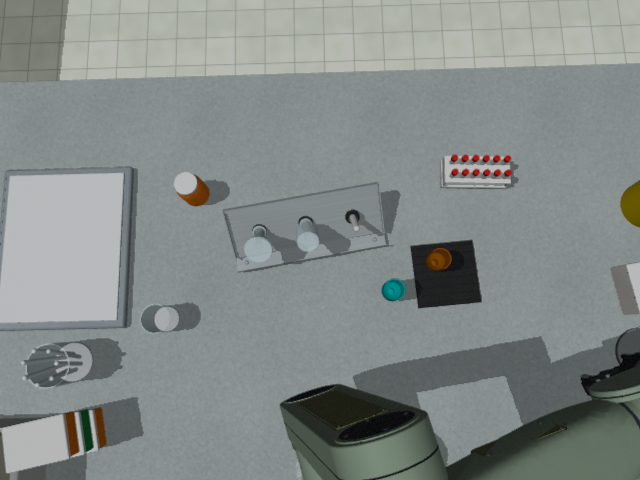

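The scene view shows the empty peg with its tip near (279,238) and foot near (288,270), and the brown bottle near (180,268) on the mat. In the top view the peg tip is near (356,229), its foot near (352,215), and the bottle base near (438,259). The empty peg is the -y end of the row, and the turquoise look-alike sits beside the mat.

```bash
cat > h.py <<'E'
from plant import env,eoat,optics,monitor
import cv2,numpy as np
from scipy.spatial.transform import Rotation as Ro
def rot(q): return Ro.from_quat(q,scalar_first=True).as_matrix()
def quat(M): return Ro.from_matrix(M).as_quat(scalar_first=True)
def ray(p,uv):
    d=p["R"].T@np.array([(uv[0]-p["cx"])/p["fx"],(uv[1]-p["cy"])/p["fy"],1]);return -p["R"].T@p["t"],d/np.linalg.norm(d)
def onz(p,uv,z):
    c,d=ray(p,uv);return c+d*(z-c[2])/d[2]
def tri(*pu):
    A=0;b=0;rs=[ray(*x) for x in pu]
    for c,d in rs: M=np.eye(3)-np.outer(d,d);A=A+M;b=b+M@c
    X=np.linalg.solve(A,b);return X,[float(np.linalg.norm((np.eye(3)-np.outer(d,d))@(X-c))) for c,d in rs]
def proj(p,X):
    c=p["R"]@X+p["t"];return np.array([p["fx"]*c[0]/c[2]+p["cx"],p["fy"]*c[1]/c[2]+p["cy"]])
def snap(n,name):
    p=optics.camera_params(n);im=optics.camera(n);cv2.imwrite(f"pics/{name}.png",im[:,:,::-1]);return p,im
E
python3 - <<'E'
from h import *
ps,pt,pw=[optics.camera_params(n) for n in("scene","top","wrist")]
np.set_printoptions(precision=4,suppress=True)
print("tip",tri((ps,(279,237)),(pt,(356,230)))); print("foot",tri((ps,(288,268)),(pt,(352,216))),onz(pt,(352,216),.076))
for n,p in(("scene",ps),("top",pt)):
    im=cv2.imread(f"pics/{n}0.png");h=cv2.cvtColor(im,cv2.COLOR_BGR2HSV)
    m=cv2.inRange(h,(5,150,60),(20,255,255))
    k,l,s,c=cv2.connectedComponentsWithStats(m)
    for i in range(1,k):
        if s[i,4]>60: print(n,s[i],c[i])
# panel corners (top): upper (high) edge, z=.110 ; gutter edge ~.032
hi=[onz(pt,u,.110) for u in((224,210),(379,184))];print("high edge",hi)
d=hi[1]-hi[0];print("yaw dir",np.arctan2(-d[0]*-1,-d[1]),np.linalg.norm(d))
for c in((258,232),(306,221)):print("foots",onz(pt,c,.07))
print("bottle base",onz(pt,(440,258),.104))
R=rot(monitor.read_tool_rot());print(R);P=monitor.read_position()
print("cam in tool",R.T@(-pw["R"].T@pw["t"]-P),(pw["R"]@R).T,pw["fx"])
E
```

```text
tip (array([ 0.5488, -0.0455,  0.1354]), [0.0020703453652220205, 0.002070345365222022])
foot (array([ 0.5926, -0.0426,  0.0817]), [0.001157908599360784, 0.0011579085993607794]) [ 0.5943 -0.0418  0.076 ]
scene [417  42  24  18 188] [425.1064  51.3936]
scene [454 231  36  39 866] [469.7436 252.821 ]
scene [164 247  27  35 450] [177.6022 263.7222]
top [178 176  31  30 379] [197.4617 194.6201]
top [426 248  26  22 447] [438.7629 258.868 ]
top [ 95 408  11  40 261] [ 99.9847 426.9808]
top [ 66 412  13  43 339] [ 71.6785 432.7965]
high edge [array([0.6097, 0.2653, 0.11  ]), array([ 0.6639, -0.1077,  0.11  ])]
yaw dir 0.14410359506471546 0.376929485080047
foots [0.5615 0.1897 0.07  ]
foots [0.586  0.0714 0.07  ]
bottle base [ 0.4819 -0.244   0.104 ]
[[ 0.9111  0.4121 -0.0006]
 [ 0.4121 -0.9111  0.002 ]
 [ 0.0003 -0.0021 -1.    ]]
cam in tool [ 0.0779  0.0015 -0.142 ] [[ 0.0015 -0.9521 -0.3057]
 [ 1.      0.0017 -0.0002]
 [ 0.0007 -0.3057  0.9521]] 335.9749844655033
```

```bash
cat >> h.py <<'E'
np.set_printoptions(precision=4,suppress=True)
yaw=.144
def frames(yaw,s=1):
    X=np.array([np.cos(yaw),np.sin(yaw),0]);Y=np.array([-X[1],X[0],0]);Z=np.array([0,0,1.])
    pz=-np.sin(.65)*X+np.cos(.65)*Z
    down=np.c_[s*X,-s*Y,-Z]; peg=np.c_[np.cross(-s*Y,-pz),-s*Y,-pz]
    return down,peg,pz
E
python3 - <<'E'
from h import *
D,P,pz=frames(yaw);tip=np.array([.5488,-.0455,.1416])
for s in(1,-1):
    D,P,pz=frames(yaw,s)
    for T,M in(([.482,-.244,.21],D),([.482,-.244,.05],D),(tip+.1*pz,P),(tip+.05*pz,P),(tip-.02*pz,P)):print(s,env.solve_ik(list(T),list(quat(M))))
D,P,pz=frames(yaw)
env.goto([.482,-.244,.204],list(quat(D)))
p,im=snap("wrist","w1")
env.goto(list(tip+.1*pz),list(quat(P)))
p2,im2=snap("wrist","w2")
cv2.imwrite("pics/w12.png",np.hstack([im,im2])[60:420:,:,::-1][:, ::1])
import pickle;pickle.dump((p,p2),open("p12.pkl","wb"))
a=cv2.resize(np.vstack([im,im2]),None,fx=.625,fy=.625);cv2.imwrite("pics/w12.png",a[:,:,::-1])
print(monitor.read_clock(),monitor.read_position())
E
```

```text
1 [-0.6289  0.1517  1.6512 -0.      1.3387  0.7979]
1 [-0.6289  0.3554  1.7705 -0.      1.0157  0.7979]
1 [-0.5472 -0.3362  2.2112  0.5567  0.8184  0.5862]
1 [-0.4878 -0.189   2.1967  0.607   0.6772  0.5472]
1 [-0.4193  0.0214  2.1511  0.7224  0.5106  0.4495]
-1 [-0.6289  0.1517  1.6512 -0.      1.3387 -2.3437]
-1 [-0.6289  0.3554  1.7705 -0.      1.0157 -2.3437]
-1 [-0.5472 -0.3362  2.2112  0.5567  0.8184 -2.5554]
-1 [-0.4878 -0.189   2.1967  0.607   0.6772 -2.5944]
-1 [-0.4193  0.0214  2.1511  0.7224  0.5106 -2.6921]
2.3667 [ 0.4904 -0.0562  0.223 ]
```

View pics/w12.png

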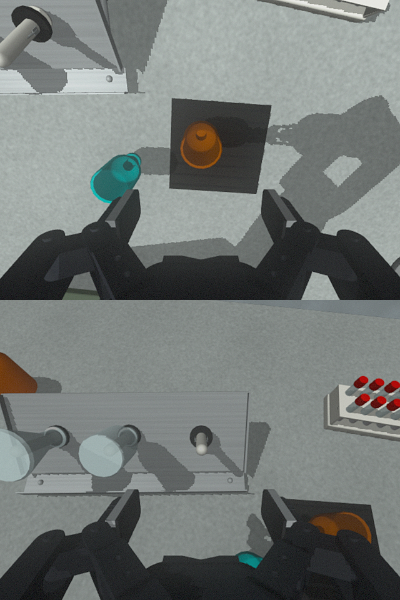

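The upper half is the wrist view over the bottle: brown base near (320,235) full-scale, turquoise one to the left. The lower half looks down the peg: tip near (323,240), ring near (322,220), the flask and clear bottle to the left.

Run:
```python
from h import *
a=cv2.imread("pics/w1.png")[180:280,270:370];b=cv2.imread("pics/w2.png")[180:280,270:370]
cv2.imwrite("pics/crop1.png",cv2.resize(np.hstack([a,b]),None,fx=4,fy=4,interpolation=cv2.INTER_NEAREST))
import pickle;p1,p2=pickle.load(open("p12.pkl","rb"))
im=cv2.imread("pics/w1.png");h=cv2.cvtColor(im,cv2.COLOR_BGR2HSV);m=cv2.inRange(h,(5,150,60),(20,255,255));m[:150]=0
c=max(cv2.findContours(m,0,1)[0],key=cv2.contourArea);print(cv2.boundingRect(c),cv2.minEnclosingCircle(c),cv2.fitEllipse(c))
print("exp",proj(p1,np.array([.482,-.244,.104])))
g=cv2.imread("pics/w2.png")[180:280,270:370].astype(int)
print(g[45:78,40:66:1].min(2))
```

```text
(289, 197, 67, 73) ((321.9978332519531, 232.95021057128906), 36.44791793823242) ((321.94964599609375, 234.36756896972656), (64.23565673828125, 71.6620101928711), 6.3349609375)
exp [317.8111 241.1653]
[[ 50  81  99 104 113 126 123 122 132 126 123 122 117 120 112 109 107  93
   94  89  88  87  78  55  49  50]
 [ 51  88  97  98 121 129 126 126 126 126 125 119 119 117 109 111 104 103
   93  92  81  79  65  60  48  52]
 [ 52  74  59  75 111 123 120 124 123 123 125 122 118 118 116 111 110  99
   93  90  77  62  54  49  51  47]
 [ 56  54  46  71 112 124 125 121 129 124 127 116 119 117 116 106 107  97
   91  88  76  57  53  57  53  53]
 [ 47  53  51  75 115 123 126 125 123 124 120 120 115 112 108 108 109  98
   94  97  81  57  42  50  48  52]
 [ 62  56  51  74 115 130 128 125 121 122 122 132 129 125 118 112 105  96
   94  93  84  68  51  51  55  48]
 [ 47  52  47  84 116 123 123 120 133 140 149 149 146 146 140 135 122 107
   95  88  93  72  51  44  43  61]
 [ 48  50  46  88 121 123 133 139 151 159 159 166 164 160 159 148 142 131
  111  91  89  62  48  44  65  90]
 [ 76  47  42  94 119 129 14
[... 1997 characters left out ...]
34 132 136
  134 135 136 135 132 132 134 132]
 [132 134 135 131 134 134 130 130 132 132 133 132 133 131 130 129 131 134
  130 130 133 130 130 135 136 129]
 [132 131 130 124 128 132 125 128 131 130 130 129 130 131 133 136 134 133
  128 130 133 129 133 134 131 132]
 [129 132 132 131 129 131 133 132 132 131 135 131 128 131 132 134 136 130
  129 130 128 133 133 129 132 131]
 [127 126 126 129 133 129 130 130 130 127 133 126 130 131 126 128 127 133
  129 134 129 128 127 125 130 126]
 [131 132 128 128 128 128 128 124 128 125 129 128 129 130 131 129 131 132
  130 132 131 130 133 127 131 134]
 [130 129 131 132 131 129 128 129 130 131 133 130 132 132 133 132 127 132
  129 130 126 130 132 130 133 133]]
```

View pics/crop1.png

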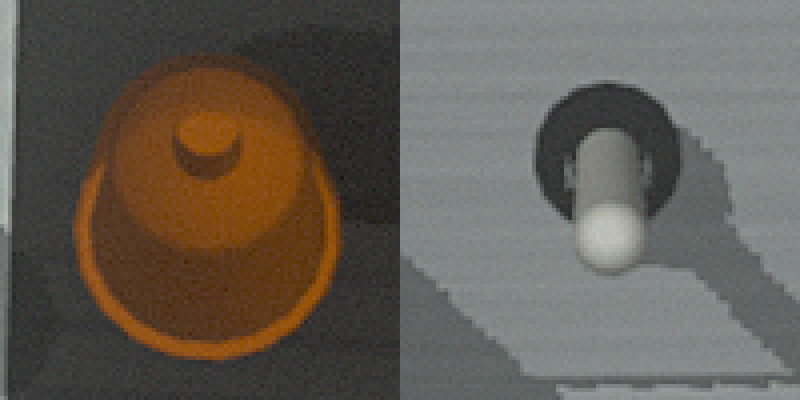

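The crop shows the bottle's base outline spanning columns 289–355.5 with its bottom at row 270. The peg's hemisphere is centred near (322.3,238.7) and the stop ring near (322,219). I'll add opposite half-turn views so that camera bias cancels and I can triangulate.

Run:
```python
from h import *
import pickle
tip=np.array([.5488,-.0455,.1416])
p1,p2=pickle.load(open("p12.pkl","rb"))
D,P,pz=frames(yaw,-1)
j=env.solve_ik(list(tip+.1*pz),list(quat(P)));print(j)
env.set_joints(list(j));p3,i3=snap("wrist","w3")
env.goto([.482,-.244,.204],list(quat(D)));p4,i4=snap("wrist","w4")
pickle.dump((p1,p2,p3,p4),open("p.pkl","wb"));print(monitor.read_clock())
# bottle: lower arc onto z=.104
im=cv2.imread("pics/w4.png");
for p,n in((p1,"w1"),(p4,"w4")):
    im=cv2.imread(f"pics/{n}.png");h=cv2.cvtColor(im,cv2.COLOR_BGR2HSV);m=cv2.inRange(h,(5,150,60),(20,255,255));m[:150]=0
    c=max(cv2.findContours(m,0,1)[0],key=cv2.contourArea)[:,0].astype(float);x,y,w,hh=cv2.boundingRect(c.astype(np.int32))
    cen=c[:,0].min()/2+c[:,0].max()/2,c[:,1].max()-33
    r=c-cen; c=c+.5*r/np.linalg.norm(r,axis=1)[:,None]   # to pixel borders
    c=c[c[:,1]>cen[1]+2]
    for z in(.104,.100):
        X=np.array([onz(p,u,z)[:2] for u in c]);s=np.linalg.lstsq(np.c_[2*X,np.ones(len(X))],(X**2).sum(1),rcond=None)[0]
        print(n,(x,y,w,hh),z,s[:2],"r",np.sqrt(s[2]+s[:2]@s[:2]))
# high edge yaw from w2
e=cv2.Canny(cv2.imread("pics/w2.png",0),40,120)
for l in cv2.HoughLinesP(e,1,np.pi/720,60,minLineLength=150,maxLineGap=15)[:12,0]:print("line w2",l)
print("exp tipcentre",proj(p2,tip-.0075*pz),proj(p3,tip-.0075*pz))
u=proj(p3,tip-.0075*pz).astype(int)
a=i3[u[1]-50:u[1]+50,u[0]-50:u[0]+50,::-1];b=i4[180:280,270:370,::-1];print(u)
cv2.imwrite("pics/crop2.png",cv2.resize(np.hstack([a,b]),None,fx=4,fy=4,interpolation=cv2.INTER_NEAREST))
```

```text
[-0.5472 -0.3362  2.2112  0.5567  0.8184 -2.5554]
5.8917
w1 (289, 197, 67, 73) 0.104 [ 0.4845 -0.2466] r 0.025222759154063943
w1 (289, 197, 67, 73) 0.1 [ 0.4832 -0.2468] r 0.025639418723323985
w4 (284, 197, 67, 77) 0.104 [ 0.4827 -0.2464] r 0.024925996407138808
w4 (284, 197, 67, 77) 0.1 [ 0.484  -0.2462] r 0.025339473762857504
line w2 [ 69 308 397 305]
line w2 [196 312 444 309]
line w2 [387   5 617  28]
line w2 [419 315 592 327]
line w2 [126 314 340 312]
exp tipcentre [316.8862 239.772 ] [322.4027 239.2334]
[322 239]
```

View pics/crop2.png

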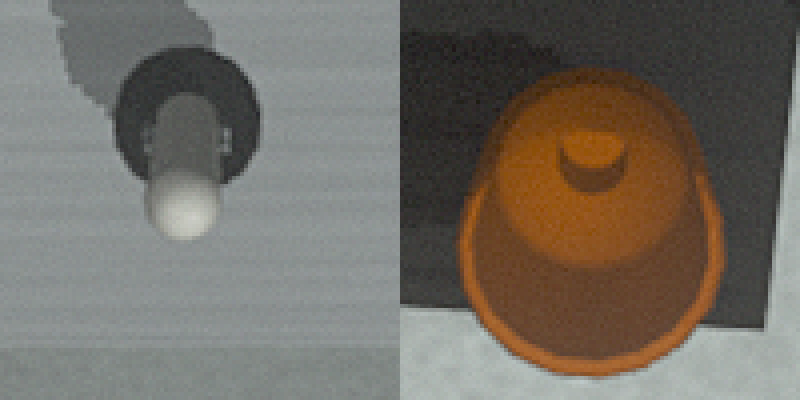

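The w3 view has the hemisphere centred near (317.4,239.3), with its bottom at row 248.7. The w4 bottle base agrees with w1 to about 1 mm.

Run:
```python
from h import *
import pickle
p1,p2,p3,p4=pickle.load(open("p.pkl","rb"))
X,r=tri((p2,(322.2,238.7)),(p3,(317.4,239.3)));print("sphere centre",X,r,"expect z .1357")
for z in(.030,.036):
  for l in((69,308,397,305),(196,312,444,309),(126,314,340,312)):
    d=onz(p2,l[:2],z)-onz(p2,l[2:],z);print("gutter yaw",z,np.arctan2(-d[0],d[1]))
# high edge: strongest vertical gradient per column, rows 135..165, line fit, z=.110; also in w3 (edge at bottom?) 
g=cv2.GaussianBlur(cv2.imread("pics/w2.png",0),(3,3),0).astype(float);s=np.abs(cv2.Sobel(g,-1,0,1))
cols=np.arange(30,390);rows=135+s[135:165,30:390].argmax(0)
f=cv2.fitLine(np.c_[cols,rows].astype(np.float32),cv2.DIST_HUBER,0,.01,.01).ravel();print("row sd",np.std(rows),f)
a=f[2:]-f[:2]*150;b=f[2:]+f[:2]*150;d=onz(p2,a,.11)-onz(p2,b,.11);print("high edge yaw",np.arctan2(-d[0],d[1]),onz(p2,a,.11))
# yaw from feet rings: black ring centres in w2 (empty) 
print("ring centre z for s=8..22 on ray", [onz(p2,(321.7,218.5),.07+.796*s) for s in(.008,.015,.022)],[onz(p3,(318.8,220.0),.07+.796*s) for s in(.008,.015,.022)])
print("ring tri",tri((p2,(321.7,218.5)),(p3,(318.5,218.5))))
```

```text
sphere centre [ 0.555  -0.0487  0.1349] [0.00012542179445878464, 0.00012542179445875222] expect z .1357
gutter yaw 0.03 0.1535719310975109
gutter yaw 0.03 0.15642090049722224
gutter yaw 0.03 0.1536783532796763
gutter yaw 0.036 0.15357193109751074
gutter yaw 0.036 0.15642090049722235
gutter yaw 0.036 0.1536783532796765
row sd 2.1644147841910275 [  0.9999  -0.0117 199.7858 146.9669]
high edge yaw 0.15919467704569876 [0.6168 0.2222 0.11  ]
ring centre z for s=8..22 on ray [array([ 0.597 , -0.0426,  0.0764]), array([ 0.5947, -0.0429,  0.0819]), array([ 0.5923, -0.0432,  0.0875])] [array([ 0.6036, -0.0408,  0.0764]), array([ 0.5966, -0.0417,  0.0819]), array([ 0.5897, -0.0427,  0.0875])]
ring tri (array([ 0.5947, -0.0426,  0.0817]), [0.0002962786056190546, 0.0002962786056190525])
```

```bash
cat >> h.py <<'E'
yaw=.156
D,P,pz=frames(yaw,1);qD,qP=list(quat(D)),list(quat(P))
C=np.array([.555,-.0487,.1353]);foot=C-.0825*pz;B=np.array([.4836,-.2465])
dR=.053
def peg(h,off=(0,0)): # TCP with the rim h out from panel; off along tool x,y
    return list(foot+pz*(h+dR)+P[:,0]*off[0]+P[:,1]*off[1])
def F(): return np.array(monitor.read_contact_force())
E
python3 - <<'E'
from h import *
env.goto([*B,.19],qD);env.move_l([*B,.057],velocity=.12)
f0=F();eoat.gripper_close(50);print("gap",monitor.read_finger_gap(),monitor.read_grip_force(),F()-f0)
print("hit",env.move_l([*B,.25],velocity=.15));print(F(),f0)
print(env.solve_ik(peg(.12),qP))
env.goto(peg(.12),qP);print(monitor.read_position(),peg(.12),F(),monitor.read_torque())
ps,a=snap("scene","s2");pw,b=snap("wrist","w5")
u=proj(ps,foot+.1*pz).astype(int);print(u,proj(ps,foot+.09*pz),proj(ps,foot+.12*pz),proj(ps,foot+.22*pz))
a=a[u[1]-80:u[1]+70,u[0]-80:u[0]+80,::-1];cv2.imwrite("pics/crop3.png",np.hstack([cv2.resize(a,(400,375),interpolation=cv2.INTER_CUBIC),cv2.resize(b[:,:,::-1],(400,300)).copy() if 0 else cv2.resize(b[130:430,160:480,::-1],(400,375))]))
print(monitor.read_clock())
E
```

```text
gap 0.05125145911354744 51.552556932438165 [-1.0024  1.9434  6.4458]
hit False
[-0.7613  0.2007 -1.0893] [ 0.2422 -0.0329 -0.9168]
[-0.5411 -0.2753  2.2006  0.5858  0.7792  0.5417]
[ 0.5018 -0.0581  0.2084] [np.float64(0.5008957135399886), np.float64(-0.057209409267496694), np.float64(0.20734558376868956)] [-0.0891 -0.0492 -0.3149] [-0.0788  0.3135  0.0079]
[274 232] [276.4049 236.4636] [271.1425 223.1313] [252.9853 177.1299]
12.525
```

View pics/crop3.png

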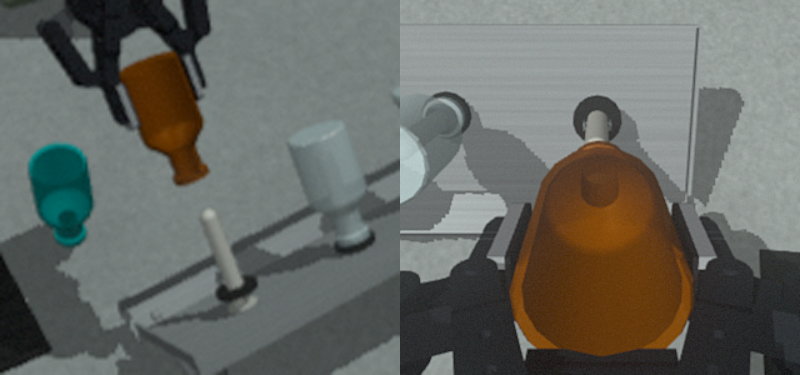

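Left crop (scene): the brown bottle is held at the peg's slant, rim centre near (191,177) and peg tip near (208,211). Right crop (wrist): the bottle is centred between the fingers and the peg is in line behind it. Next I'll check the settled pose and the relative offset.

Run:
```python
from h import *
env.dwell(.3);T=np.array(monitor.read_position());R=rot(monitor.read_tool_rot())
e=T-np.array(peg(.12));print("settled err tool frame mm",R.T@e*1e3,"rotvec err",Ro.from_matrix(P.T@R).as_rotvec())
env.move_l(peg(.10),velocity=.05);env.dwell(.3)
e=np.array(monitor.read_position())-np.array(peg(.10));print("err2",P.T@e*1e3, F())
ps,a=snap("scene","s3");pw,b=snap("wrist","w6")
def show(p,n):
    for nm,X in(("rim",foot+.10*pz),("base",foot+.2*pz),("C",C),("tip",foot+.09*pz)):print(n,nm,proj(p,X))
show(ps,"scene");show(pw,"wrist")
h=cv2.cvtColor(a,cv2.COLOR_RGB2HSV);m=cv2.inRange(h,(5,150,40),(20,255,255));m[:,:200]=0;m[:,330:]=0
c=max(cv2.findContours(m,0,1)[0],key=cv2.contourArea)[:,0];print(c.min(0),c.max(0))
for r in range(170,245,5):
    x=np.where(m[r])[0];print(r,x.min() if len(x) else "",x.max() if len(x) else "",end="; ")
u=proj(ps,foot+.09*pz).astype(int);cv2.imwrite("pics/crop4.png",cv2.resize(a[u[1]-70:u[1]+50,u[0]-60:u[0]+60,::-1],(600,600),interpolation=cv2.INTER_NEAREST));print(u)
```

```text
settled err tool frame mm [ 0.5376  0.6952 -0.0012] rotvec err [-0.0004  0.0001  0.0002]
err2 [ 0.2594  0.14   -0.2123] [-0.3741 -0.1765 -0.6408]
scene rim [274.6599 232.0428]
scene base [256.6948 186.5279]
scene C [277.7077 239.7642]
scene tip [276.4049 236.4636]
wrist rim [318.6318 264.4305]
wrist base [316.4214 373.459 ]
wrist C [318.8276 254.7744]
wrist tip [318.7473 258.7331]
[246 182] [280 233]
170  ; 175  ; 180  ; 185 255 269; 190 246 271; 195 248 273; 200 250 275; 205 252 276; 210 254 277; 215 255 276; 220 259 275; 225 267 277; 230 268 279; 235  ; 240  ; [276 236]
```

View pics/crop4.png

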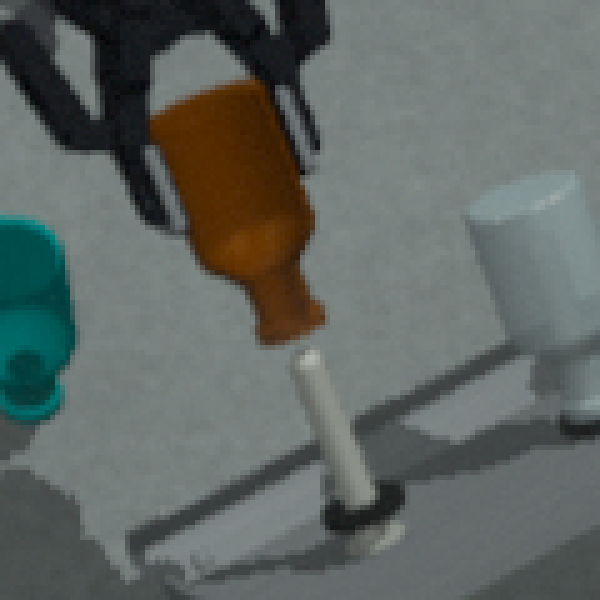

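The rim centre is near (293,329) in the crop and the peg axis extended passes near (296,329), so the offset is about 1 mm or less. I'll insert in guarded small steps, shifting sideways to relieve lateral force.

```bash
cat >> h.py <<'E'
def step(h,off,guard,v=.03):
    hit=env.move_l(peg(h,off),velocity=v,guard=guard);env.dwell(.1)
    f=P.T@(F()-BASE);T=np.array(monitor.read_position())
    a=P.T@(T-foot);print(f"h {h*1e3:.1f} act {-a[2]*1e3-dR*1e3:.2f} off {np.round(np.array(off)*1e3,2)} actoff {a[:2]*1e3} f_tool {f} hit {hit} m {P.T@np.array(monitor.read_torque())}");return hit,f
BASE=np.zeros(3)
E
python3 - <<'E'
import h
from h import *
h.BASE=F();print(h.BASE)
np.save("base.npy",h.BASE);off=np.array([0,0.])
for x in(.092,.088,.084,.080,.075,.070,.065,.060):
    hit,f=step(x,off,5)
    if hit: break
print(monitor.read_clock())
E
```

```text
[ 0.3695 -0.059   0.2935]
h 92.0 act 91.91 off [0. 0.] actoff [-0.0604 -0.0467] f_tool [-1.0804 -0.4051 -0.1168] hit False m [ 0.0003 -0.4201  0.0266]
h 88.0 act 87.95 off [0. 0.] actoff [-0.0534 -0.0168] f_tool [-1.1932  0.095   1.7331] hit False m [ 0.0196 -0.3842 -0.0472]
h 84.0 act 83.94 off [0. 0.] actoff [-0.0449 -0.0365] f_tool [-1.9368 -0.3678  0.6812] hit False m [-0.0395 -0.4153 -0.0281]
h 80.0 act 79.92 off [0. 0.] actoff [-0.0856 -0.0323] f_tool [-1.9438 -0.6764  1.2617] hit False m [ 0.0242 -0.4012  0.01  ]
h 75.0 act 74.92 off [0. 0.] actoff [-0.0772 -0.0625] f_tool [-0.4028 -0.3122  0.4533] hit False m [ 0.0014 -0.3793 -0.019 ]
h 70.0 act 69.94 off [0. 0.] actoff [-0.0549 -0.0506] f_tool [-1.1971 -0.103   1.254 ] hit False m [ 0.0245 -0.3883 -0.0436]
h 65.0 act 64.92 off [0. 0.] actoff [-0.0841 -0.0552] f_tool [-0.578  -0.0222  0.2549] hit False m [-0.0292 -0.3786  0.0121]
h 60.0 act 59.92 off [0. 0.] actoff [-0.0989 -0.0503] f_tool [-1.1644 -0.0763  1.2006] hit False m [ 0.045  -0.3855  0.0121]
17.1083
```

Run:
```python
import h
from h import *
h.BASE=np.load("base.npy");off=np.array([0,0.])
for x in list(np.arange(.057,.022,-.003)):
    hit,f=step(x,off,14)
    if hit or np.hypot(*f[:2])>7: break
print(monitor.read_clock())
```

```text
h 57.0 act 56.96 off [0. 0.] actoff [-0.0345 -0.0383] f_tool [-1.0191  0.1045  0.6274] hit False m [ 0.0283 -0.3931  0.0057]
h 54.0 act 53.94 off [0. 0.] actoff [-0.0541 -0.0337] f_tool [-0.637  -0.7734  0.4811] hit False m [ 0.0561 -0.4657  0.0104]
h 51.0 act 50.93 off [0. 0.] actoff [-0.0594 -0.0437] f_tool [-1.6353  0.0876  1.6023] hit False m [-0.0083 -0.4217 -0.0517]
h 48.0 act 47.94 off [0. 0.] actoff [-0.067  -0.0432] f_tool [-0.925  -0.782   1.4751] hit False m [-0.0023 -0.3544 -0.0175]
h 45.0 act 44.93 off [0. 0.] actoff [-0.0826 -0.0487] f_tool [-1.2623 -0.7673  0.9587] hit False m [ 0.0008 -0.3589  0.0167]
h 42.0 act 41.95 off [0. 0.] actoff [-0.0408  0.0111] f_tool [-1.2675  0.0594  0.5612] hit False m [ 0.0003 -0.3841  0.0361]
h 39.0 act 38.96 off [0. 0.] actoff [0.1077 0.0463] f_tool [-0.3658  0.1924  1.6557] hit False m [-0.0933 -0.3167  0.0349]
h 36.0 act 35.93 off [0. 0.] actoff [0.0627 0.051 ] f_tool [-0.2926 -0.1547  1.6267] hit False m [-0.1081 -0.2771  0.017 ]
h 33.0 act 32.79 off [0. 0.] actoff [-0.2501 -0.0719] f_tool [-0.2881  1.1629  4.4997] hit False m [-0.1644 -0.2397 -0.0718]
h 30.0 act 29.86 off [0. 0.] actoff [-0.1507 -0.0354] f_tool [-0.4935 -0.1844  4.6275] hit False m [-0.1235 -0.2176 -0.0443]
h 27.0 act 26.89 off [0. 0.] actoff [-0.0059 -0.0031] f_tool [-0.0332  0.4043  5.9165] hit False m [-0.0875 -0.1326 -0.0032]
h 24.0 act 23.90 off [0. 0.] actoff [ 0.0412 -0.0284] f_tool [ 0.6856 -0.4065  4.3096] hit False m [-0.0451 -0.0577 -0.0031]
21.3083
```

Run:
```python
import h
from h import *
h.BASE=np.load("base.npy");off=np.array([0,0.])
hit=env.move_l(peg(.006),velocity=.012,guard=18)
for k in range(4):
    T=np.array(monitor.read_position());print(hit,"h",(T-foot)@pz*1e3-53,"f",P.T@(F()-h.BASE),"gap",monitor.read_finger_gap(),monitor.read_grip_force());env.dwell(.05)
print(monitor.read_clock())
snap("scene","s4")
```

```text
True h 20.484931674999316 f [-1.4071  0.5496 -7.5491] gap 0.051336848002346495 53.4720436076168
True h 20.514416889229935 f [-0.3695  0.7004 -6.2303] gap 0.051625375001308815 53.472496590111405
True h 20.556885897776354 f [-0.8604  0.5847 -6.5005] gap 0.051348026101359356 53.42570009990595
True h 20.550102608476607 f [-0.2901 -0.4292 -5.4888] gap 0.05134412397898639 53.39493894134648
22.1167
```

Run:
```python
import h
from h import *
h.BASE=np.load("base.npy")
def st(hit):
    T=np.array(monitor.read_position());print(hit,"h %.2f"%((T-foot)@pz*1e3-53),"f",P.T@(F()-h.BASE))
for x in np.arange(.0195,.0135,-.001):
    hit=env.move_l(peg(x),velocity=.01,guard=9);st(hit);env.dwell(.05);st(hit)
    if hit: break
print(monitor.read_clock());a=optics.camera("scene");cv2.imwrite("pics/s5.png",a[:,:,::-1])
u=proj(optics.camera_params("scene"),foot+.06*pz).astype(int);print(u);cv2.imwrite("pics/crop5.png",cv2.resize(a[u[1]-50:u[1]+50,u[0]-50:u[0]+50,::-1],(600,600),interpolation=cv2.INTER_NEAREST))
```

```text
True h 20.14 f [ -0.6411  -0.3907 -10.2485]
True h 20.17 f [-1.9955 -1.0545 -9.7752]
22.425
[281 249]
```

View pics/crop5.png

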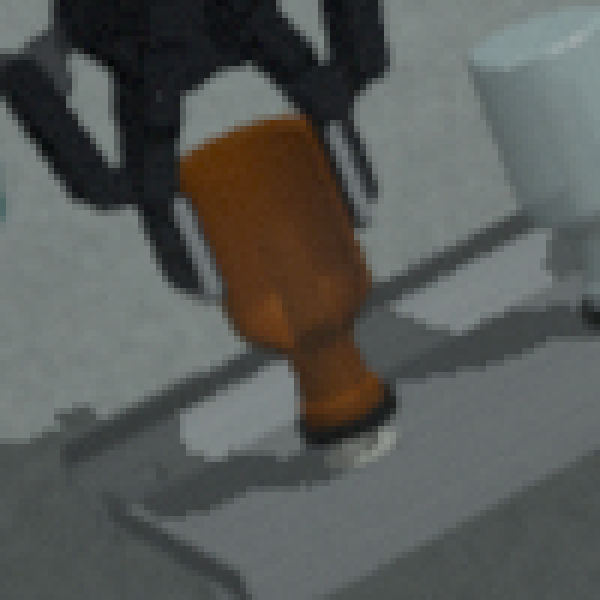

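The crop shows the rim sitting directly on the black stop ring, with the bottle aligned to the peg. Stiffness of about 10 N/mm confirms ring contact. I'll press a little more, then release.

Run:
```python
import h
from h import *
h.BASE=np.load("base.npy")
def st(hit):
    T=np.array(monitor.read_position());print(hit,"h %.2f"%((T-foot)@pz*1e3-53),"f",P.T@(F()-h.BASE))
hit=env.move_l(peg(.0165),velocity=.01,guard=9);st(hit);env.dwell(.15);st(hit);print(monitor.read_clock())
f=np.mean([P.T@(F()-h.BASE) for _ in range(1)],0)
if -f[2]<14: hit=env.move_l(peg(.0165),velocity=.01,guard=6);st(hit);env.dwell(.2);st(hit)
```

```text
True h 20.02 f [ -1.0087   0.4423 -10.7387]
True h 20.16 f [-1.5961 -0.654  -9.8064]
22.8333
True h 19.95 f [ -1.4117  -1.2841 -11.5554]
True h 20.12 f [-0.7613 -0.4106 -9.8569]
```

Run:
```python
import h
from h import *
h.BASE=np.load("base.npy")
def st(hit):
    T=np.array(monitor.read_position());print(hit,"h %.2f"%((T-foot)@pz*1e3-53),"f",P.T@(F()-h.BASE))
for x in(.0196,.0192,.0188):
    hit=env.move_l(peg(x),velocity=.01,guard=15);env.dwell(.25);st(hit)
    if hit or (P.T@(F()-h.BASE))[2]<-15: break
a=optics.camera("scene");cv2.imwrite("pics/s6.png",a[:,:,::-1])
```

```text
False h 20.04 f [ -2.5609  -1.1599 -12.9163]
False h 19.86 f [ -2.5601  -0.2727 -16.6144]
```

Run:
```python
from h import *
eoat.release();env.dwell(.2);print(monitor.read_finger_gap(),P.T@F())
env.move_l(peg(.14),velocity=.12);env.dwell(.2)
pw,b=snap("wrist","w7");ps,a=snap("scene","s7");print(monitor.read_clock())
u=proj(ps,foot+.06*pz).astype(int)
cv2.imwrite("pics/crop6.png",np.hstack([cv2.resize(a[u[1]-50:u[1]+50,u[0]-50:u[0]+50,::-1],(400,400),interpolation=cv2.INTER_NEAREST),cv2.resize(b[80:400,160:480,::-1],(400,400))]))
def msk(im):
    m=cv2.inRange(cv2.cvtColor(im,cv2.COLOR_BGR2HSV),(5,150,40),(20,255,255));m[:,:200]=0;m[:,330:]=0;return m
for n in("s6","s7"):
    c=max(cv2.findContours(msk(cv2.imread(f"pics/{n}.png")),0,1)[0],key=cv2.contourArea);print(n,cv2.boundingRect(c),cv2.moments(c)["m10"]/cv2.contourArea(c),cv2.moments(c)["m01"]/cv2.contourArea(c))
```

```text
0.08509208332344313 [ 0.5132 -1.2356 -0.7303]
26.3917
s6 (261, 219, 28, 39) 275.50626566416037 236.38947368421051
s7 (259, 218, 29, 38) 273.83998913338763 234.72480304265144
```

View pics/crop6.png

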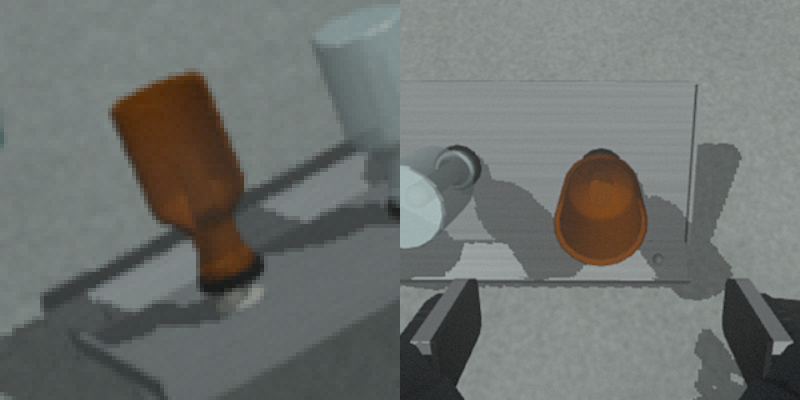

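The bottle hangs on the peg with its rim against the ring and the other glassware untouched. The base outline has shifted by about 1 px, so I'll touch the base gently with closed fingertips to check that it hasn't backed off.

Run:
```python
from h import *
def ax(): return (np.array(monitor.read_position())-foot)@pz*1e3
eoat.gripper_close(20);env.dwell(.2)
T=lambda d:list(foot+pz*d)
env.move_l(T(.130),velocity=.1);env.dwell(.3);b=F();print("axial",ax(),monitor.read_finger_gap())
for d in np.arange(.128,.1155,-.001):
    hit=env.move_l(T(d),velocity=.01,guard=4);env.dwell(.1);f=P.T@(F()-b);print("%.2f"%ax(),hit,f)
    if hit or -f[2]>4: break
print(monitor.read_clock())
```

```text
axial 130.43108169804003 0.00027173055811641753
127.97 False [-1.0766 -0.5665  0.1861]
126.97 False [-1.3207  0.5575 -0.0664]
125.98 False [-1.363  -0.8527 -0.0012]
124.98 False [-1.5121  0.2033  0.2962]
123.98 False [-0.5209 -0.7918  0.0139]
122.98 False [-1.4905  0.4068  0.1541]
122.04 False [-0.541  -0.5478 -1.2111]
121.26 False [-0.8179  0.1607 -4.6682]
31.3417
```

Run:
```python
from h import *
def ax(): return (np.array(monitor.read_position())-foot)@pz*1e3
T=lambda d:list(foot+pz*d);b=np.load("base.npy")
for d in np.arange(.1206,.1165,-.0004):
    hit=env.move_l(T(d),velocity=.01,guard=12);env.dwell(.1);f=P.T@(F()-b);print("%.2f %.2f"%(d*1e3,ax()),hit,f)
    if hit or -f[2]>16 or np.hypot(*f[:2])>8: break
print(monitor.read_clock())
```

```text
120.60 121.03 False [ 0.3211  0.6919 -7.5618]
120.20 120.78 False [ 1.6632 -0.127  -8.8416]
119.80 120.54 False [  1.2131  -0.6815 -11.1526]
119.40 120.28 False [  1.2239  -1.4656 -10.8124]
119.00 120.06 False [  2.0698  -0.1723 -13.9518]
118.60 119.81 False [  1.7593   0.3808 -13.8859]
118.20 119.56 False [  2.2936  -1.3116 -16.5049]
33.7917
```

Run:
```python
from h import *
env.dwell(.3);env.move_l(list(foot+pz*.19),velocity=.08);env.goto([.40,-.15,.32],qD);env.dwell(.3)
print(F(),monitor.read_clock());ps,a=snap("scene","s8")
u=proj(ps,foot+.06*pz).astype(int)
b=cv2.imread("pics/s7.png");f=lambda i:cv2.resize(i[u[1]-50:u[1]+50,u[0]-50:u[0]+50],(400,400),interpolation=cv2.INTER_NEAREST)
cv2.imwrite("pics/crop7.png",np.hstack([f(b),f(a[:,:,::-1])]))
```

```text
[-0.4024  0.1916 -0.4624] 36.1833
```

View pics/crop7.png

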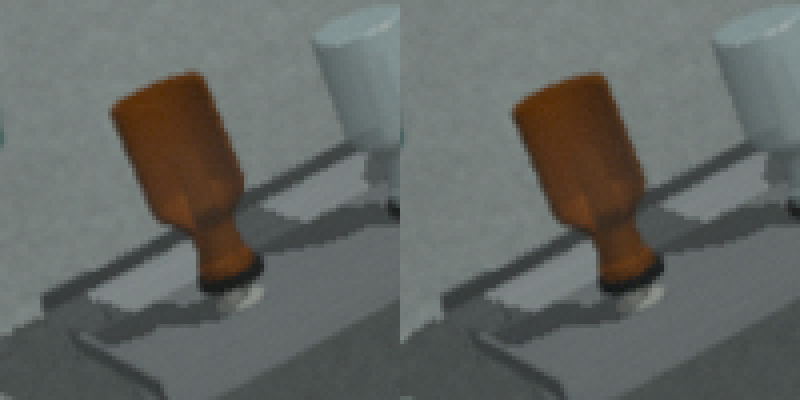

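The bottle sits slightly deeper than before the nudge, with its rim on the ring. The neighbouring glassware hasn't moved and the robot is clear.

```bash
python3 -c "
from plant import env
print(env.finish_job())"
```

```text
the job is handed in; nothing more can be done
None
```

The brown bottle hangs on the empty peg with its rim on the stop ring, pressed to about 16 N and then let go; the job was handed in at about 36 s, the last pictures show nothing else disturbed, and no verdict was returned.

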